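# Swap the open touch-latch box

### The job

I have finished with the narrowest of the three grey touch-latch boxes and need the widest one next: press the narrow box's raised lid down until it latches shut, and press the wide box's lid so that it springs ajar. Leave the middle-sized box latched shut.

Things in the scene. Friction and masses are not known exactly. Their poses are not given: they have to be found in the camera images.
- narrow_press (a point): Top centre of the 18 mm round black press pad on the aluminium lid of the narrow grey box (70 wide, 126 deep, 80 mm high, fixed). Lid ajar at the start: front raised 15 degrees, pad 105 mm high; latched it is level, pad 82 mm high. In all three boxes the lid's hinge is at the far edge, the pad 90 mm in front of it and 31 mm from the lid's front edge, mid-width. Axes: x to the hinge, z out of the lid.
- middle_press (a point): Top centre of the 18 mm round black press pad on the aluminium lid of the middle grey box (105 wide, 126 deep, 80 mm high, fixed). Latched at the start (pad 82 mm high), to stay so. Same lid and latch as the others. The boxes stand in a row in any order, perhaps with a small brown carton between, each turned a little.
- wide_press (a point): Top centre of the 18 mm round black press pad on the aluminium lid of the wide grey box (140 wide, 126 deep, 80 mm high, fixed). Latched at the start, pad 82 mm high. Pressing any lid's pad straight down to its hard stop (pad 76 mm high; at least 5 mm below latched) and letting go switches its latch once: a shut lid springs ajar (pad 105 mm), an ajar lid stays shut. Springs push lids up with 2 to 5 N at the pad.

How it is judged:
At the end, for the whole second after the job is handed in: The narrow box's lid and the middle box's lid are latched shut (pads below 87 mm) and the wide box's lid stands ajar (pad above 97 mm) (height (world z) of each of narrow_press, middle_press below 0.087 m and height (world z) of wide_press above 0.097 m); the robot touches nothing.
It also fails if it takes over 43 s, if anything falls off the work surface, if the arm or the gripper's body presses on something with over 40 N, if the wrist force passes 120 N, or if a joint passes its speed limit or range.

### The arm

A 7-joint arm with a two-finger parallel gripper is mounted at the origin on a cart in front of the work surface, level with it; the furniture and walls round the work are solid. World frame = base frame: x ahead of the robot, y to its left, z up, the work surface at z = 0. Lengths are in m, angles in rad, forces in N, time in s.
With the tool pointing down it reaches from about 0.425 to 0.925 m from the base axis. Payload 6.8 kg.
Tool frame: the origin (TCP) lies at the very end of the fingers, on their centre line; the grasp point (between the pads) lies 19 mm behind it; z points along the fingers, y is the line along which they close (so a half turn about z gives the same grasp; the last joint's range is limited). The gripper opens to 85 mm and grips with 20 to 120 N. Pads are 22 mm wide; open, the fingers measure 114 mm over their backs; the gripper's body (76 mm by 85 mm) begins 54 mm behind the grasp point. The pads swing forward as they close: fully open they stand 13 mm farther back than shut.
Start: joints at [-1.449, 0.477, 0.022, 1.555, -0.011, 1.109, -0.083], TCP at [0.154, 0.657, 0.231] pointing down, gripper open.
Joint ranges: [-2.96, 2.96], [-0.34, 2.1], [-1.41, 1.46], [0.24, 2.44], [-1.37, 4.51], [0.17, 1.92], [-2.96, 2.96]. Speed limits (rad/s): [2.39, 2.39, 3.14, 3.14, 3.14, 3.14, 3.14].

### API

Orientations are given as a unit quaternion [w, x, y, z].
In Python, from station import get_obs, read_camera, hand_in gives the robot as it stands.
- The arm moves only by the tool arm_command, never from a script. Its argument "commands" is one flat list of numbers, 7 for each row, row after row: the shift along the tool's x, y, z in m, then the turn, a rotation vector about the tool's x, y, z in degrees, then the opening, from 0 (shut) to 1 (fully open). In form: [tx, ty, tz, rx, ry, rz, fingers, tx, ty, tz, rx, ry, rz, fingers, ...]. A call has 1 to 8 rows; each row is the pose to reach, as a shift and turn from the pose commanded when the call began, along the tool's axes at that moment; what a row does not reach only later rows make up. A row lasts 1/10 s, in which the tool goes at most 50 mm and 8.59 degrees, less where a joint would pass 70% of its speed; a pose out of reach is approached as far as the arm can. A call with a gripper value outside its range is refused whole. The fingers move at their own pace and stop on an object; "force" is the grip in N (left out, the last holds). Time passes only in rows, so rows that repeat a pose let the fingers close. It gives the time, the measured TCP pose, the force, the opening and the grip force at its end, in the units of the state.
- get_obs(): the state, without advancing time (a new reading comes with each control period).
- read_camera(name): name is "scene" or "top" or "wrist"; returns a dict with "img" (400x640x3 uint8, red, green, blue), "camera_matrix" (3x3 intrinsics, pixels), "k1" (the pictures are not rectified: a ray, as slopes to the right and down, at radius r is drawn at 1 + k1 r^2 times it, then the intrinsics apply), "pose" (4x4, takes a point from camera to world coordinates). Camera axes: x right, y down, z forward; pixel columns grow to the right and rows downward; lengths in m; the calibration is good to about 2 mm. A picture is of the moment at which its call begins. There is no depth.
- hand_in(): hands the job in; it is judged then, once.
The state is a dict: "t": time; "q": joint angles; "joint_vel": joint speeds; "joint_torque": joint torques, N m; "eef_pos": TCP position; "tool_rot": TCP orientation; "contact_force": force on the tool from outside, world axes, zero at the start; "torque": the same for the moment, N m; "gripper_width": opening from 0.0 (shut) to 1.0 (fully open); "grasp_force": force on a finger pad.
Only numpy, scipy, OpenCV 4.12 (cv2) and the standard library are available. Lean on these libraries where they do the work, as an engineer would, in place of code of your own. Each camera call takes 0.05 s, during which the arm holds its last target. There are 200 camera calls.

## Working session

There is one attempt and no reset: what is moved stays moved. The work goes in short steps, Python scripts to look and compute and a tool call to move; the robot and the scene stay as the last step left them, time stands still between calls to the robot, and variables do not carry over. Pictures are saved under pics/ and viewed, at most 10 in all, crops included, and the job is handed in when it is done.

Besides the shell and the picture viewer there is one more tool, called after "Emit:" as a command line: name --argument value ..., lists and objects as JSON in quotes. arm_command: Moves the arm, as the interface text tells. Its arguments: {"type":"object","properties":{"commands":{"type":"array","items":{"type":"number"}},"force":{"type":"number"}},"required":["commands"]}

```bash
mkdir -p pics; python3 - <<'E'
from station import get_obs, read_camera
import cv2,numpy as np,pickle
o=get_obs();print({k:np.round(v,3) for k,v in o.items()})
d={n:read_camera(n) for n in("top","scene")}
pickle.dump(d,open('d.pkl','wb'))
for n in d:
    print(n,d[n]["camera_matrix"].tolist(),d[n]["k1"],np.round(d[n]["pose"],3).tolist())
    cv2.imwrite(f'pics/{n}0.png',d[n]["img"][:,:,::-1])
E
```

```text
{'t': np.float64(0.0), 'q': array([-1.449,  0.478,  0.022,  1.556, -0.012,  1.109, -0.083]), 'joint_vel': array([-0.   ,  0.   ,  0.001, -0.   ,  0.001, -0.   ,  0.   ]), 'joint_torque': array([-1.0000e-03, -5.9644e+01,  1.6070e+00, -2.8119e+01,  1.2000e-02,
        9.0000e-03,  0.0000e+00]), 'eef_pos': array([0.154, 0.657, 0.23 ]), 'tool_rot': array([-0.   ,  0.115,  0.993, -0.001]), 'contact_force': array([ 0.016, -0.422, -0.743]), 'torque': array([0.049, 0.001, 0.009]), 'grasp_force': np.float64(0.0), 'gripper_width': np.float64(1.001)}
top [[377.1609731988796, 0.0, 315.44178069823926], [0.0, 377.1609731988796, 196.9756138343715], [0.0, 0.0, 1.0]] -0.020993914577997878 [[-0.028, -0.992, 0.119, 0.385], [-0.999, 0.025, -0.03, -0.01], [0.027, -0.12, -0.992, 1.169], [0.0, 0.0, 0.0, 1.0]]
scene [[431.40150077054983, 0.0, 328.371405904091], [0.0, 431.40150077054983, 196.42946528396078], [0.0, 0.0, 1.0]] -0.06363428318587973 [[0.508, -0.673, 0.538, -0.111], [-0.862, -0.393, 0.322, -0.404], [-0.006, -0.627, -0.779, 0.992], [0.0, 0.0, 0.0, 1.0]]
```

View pics/top0.png

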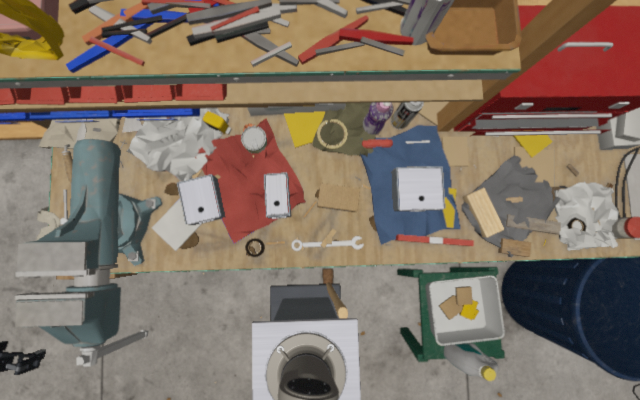

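View pics/scene0.png

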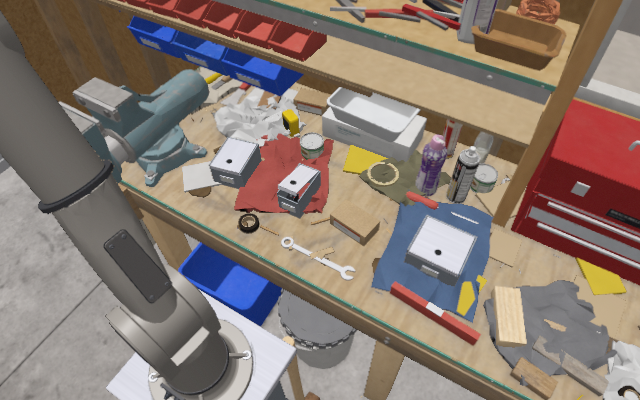

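The top view shows the middle box at (199,200), narrow ajar at (277,195) and wide at (420,190). The vise is at the left near the gripper, and a shelf overhangs the far side.

```bash
cat > h.py <<'E'
import numpy as np,cv2
def ray(c,u,v):
    K=c["camera_matrix"]; p=np.array([[[u,v]]],float)
    s=cv2.undistortPoints(p,K,np.array([c["k1"],0,0,0,0.]))[0,0]
    T=c["pose"]; return T[:3,3],T[:3,:3]@np.array([s[0],s[1],1])
def onz(c,u,v,z):
    o,d=ray(c,u,v); return o+d*(z-o[2])/d[2]
def proj(c,P):
    T=c["pose"]; p=T[:3,:3].T@(np.asarray(P)-T[:3,3]); s=p[:2]/p[2]
    s=s*(1+c["k1"]*(s@s)); K=c["camera_matrix"]; return np.array([K[0,0]*s[0]+K[0,2],K[1,1]*s[1]+K[1,2]])
def tri(a,b):
    A=[];B=[]
    for o,d in(a,b):
        d=d/np.linalg.norm(d);M=np.eye(3)-np.outer(d,d);A.append(M);B.append(M@o)
    return np.linalg.lstsq(np.vstack(A),np.hstack(B),rcond=None)[0]
def pad(c,u,v,w=9):
    g=cv2.cvtColor(c["img"],cv2.COLOR_RGB2GRAY); s=g[v-w:v+w+1,u-w:u+w+1].astype(float)
    m=np.clip(130-s,0,None); n,l,st,ce=cv2.connectedComponentsWithStats((m>0).astype(np.uint8))
    k=min(range(1,n),key=lambda i:np.hypot(*(ce[i]-w))); m=m*(l==k); y,x=np.mgrid[v-w:v+w+1,u-w:u+w+1]
    return (m*x).sum()/m.sum(),(m*y).sum()/m.sum(),st[k][4]
E
python3 - <<'E'
from h import *;import pickle
d=pickle.load(open('d.pkl','rb'));t,s=d["top"],d["scene"]
for n,a,b,z in(("mid",(199,208),(228,160),.082),("nar",(277,209),(293,184),.105),("wide",(421,197),(438,252),.082)):
    p=pad(t,*a);q=pad(s,*b);print(n,np.round(p,1),np.round(q,1),'tri',tri(ray(t,*p[:2]),ray(s,*q[:2])).round(4),'topz',onz(t,*p[:2],z).round(4),'scz',onz(s,*q[:2],z).round(4))
print(proj(t,(.154,.657,.23)),proj(t,(.154,.657,.33)))
im=np.vstack([cv2.resize(t["img"][150:250,150:470],None,fx=2.5,fy=2.5,interpolation=2),cv2.resize(s["img"][120:280,190:510],None,fx=2,fy=2).__getitem__(slice(0,320)).copy() if 0 else cv2.copyMakeBorder(cv2.resize(s["img"][130:290,200:500],None,fx=2,fy=2,interpolation=2),0,0,0,200,0)])
cv2.imwrite('pics/c1.png',im[:,:,::-1])
E
```

```text
mid [200.5 209.2  26. ] [229.  160.9  19. ] tri [0.488  0.2906 0.079 ] topz [0.4883 0.2891 0.082 ] scz [0.4856 0.2891 0.082 ]
nar [276.3 202.9  25. ] [292.6 182.   17. ] tri [0.4977 0.071  0.1031] topz [0.4984 0.0697 0.105 ] scz [0.4954 0.0711 0.105 ]
wide [421. 198.  21.] [437.7 251.9  27. ] tri [ 0.5041 -0.3508  0.0798] topz [ 0.5046 -0.3513  0.082 ] scz [ 0.5016 -0.3499  0.082 ]
[ 28.07940876 347.34906335] [ -5.72130446 360.03466902]
```

View pics/c1.png

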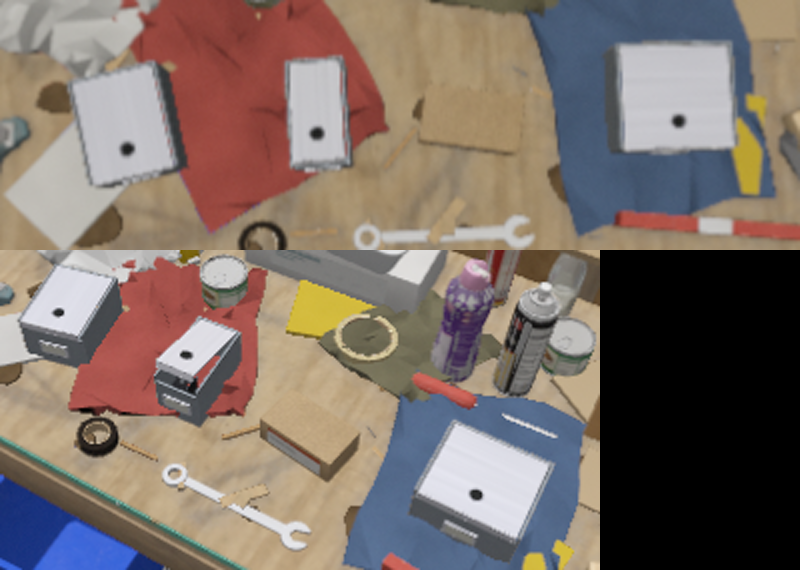

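The pads agree across the two views to within 3 mm of their stated heights. Narrow is ajar at (0.4975, 0.0705) and wide is shut at (0.504, -0.351). Next I'll check clearance to the vise and shelf.

```bash
cat >> h.py <<'E'
def shift(o,P):
    from scipy.spatial.transform import Rotation as R
    w,x,y,z=o["tool_rot"]; return R.from_quat([x,y,z,w]).inv().apply(np.asarray(P)-o["eef_pos"]).round(4)
E
python3 - <<'E'
from h import *;import pickle;from station import get_obs
d=pickle.load(open('d.pkl','rb'));t,s=d["top"],d["scene"]
for n,a,b in(("vise",(57,258),(105,93)),("shelf end",(520,68),(552,92)),("spray",(407,105),(470,155))):
    print(n,tri(ray(t,*a),ray(s,*b)).round(3))
o=get_obs()
for P in((.154,.657,.38),(.35,.4,.38),(.496,.0705,.25)):print(P,shift(o,P))
E
```

```text
vise [0.364 0.546 0.312]
shelf end [ 0.715 -0.441  0.466]
spray [ 0.763 -0.311  0.167]
(0.154, 0.657, 0.38) [-3.000e-04  1.000e-04 -1.496e-01]
(0.35, 0.4, 0.38) [-0.2497 -0.2055 -0.1492]
(0.496, 0.0705, 0.25) [-0.4669 -0.4929 -0.0187]
```

Emit:
arm_command --commands '[0,0,-0.05,0,0,0,0,0,0,-0.1,0,0,0,0,0,0,-0.15,0,0,0,0,0,0,-0.19,0,0,0,0,0,0,-0.22,0,0,0,0,0,0,-0.22,0,0,0,0]' --force 40

```text
t: 0.7
eef_pos: [0.1541, 0.6585, 0.4566]
tool_rot: [0.0, 0.115, 0.993, 0.004]
contact_force: [-0.2, 0.9, 0.8]
gripper_width: 0.001
grasp_force: 0.0
```

Emit:
arm_command --commands '[-0.033,-0.032,0,0,0,0,0,-0.066,-0.064,0,0,0,0,0,-0.099,-0.096,0,0,0,0,0,-0.131,-0.128,0,0,0,0,0,-0.164,-0.16,0,0,0,0,0,-0.196,-0.191,0,0,0,0,0,-0.229,-0.223,0,0,0,0,0,-0.261,-0.255,0,0,0,0,0]'

```text
t: 1.5
eef_pos: [0.3503, 0.3474, 0.4502]
tool_rot: [-0.0, 0.115, 0.993, -0.001]
contact_force: [0.7, 0.2, -0.1]
gripper_width: 0.002
grasp_force: 0.0
```

```bash
python3 - <<'E'
from h import *;from station import get_obs
o=get_obs();print(o["eef_pos"],o["q"].round(2),o["contact_force"])
print(shift(o,(.496,.0705,.2)))
E
```

```text
[0.35030422 0.34735089 0.45016299] [-1.11  0.03  0.21  1.65 -0.01  1.46  0.44] [ 0.71791027  0.15514562 -0.10752453]
[-0.2051 -0.236   0.2504]
```

Emit:
arm_command --commands '[-0.026,-0.03,0.025,0,0,0,0,-0.051,-0.059,0.05,0,0,0,0,-0.077,-0.088,0.08,0,0,0,0,-0.103,-0.118,0.11,0,0,0,0,-0.128,-0.147,0.14,0,0,0,0,-0.154,-0.177,0.17,0,0,0,0,-0.18,-0.206,0.2,0,0,0,0,-0.205,-0.236,0.23,0,0,0,0]'

```text
t: 2.3
eef_pos: [0.4954, 0.0715, 0.2195]
tool_rot: [-0.0, 0.114, 0.993, -0.0]
contact_force: [1.6, 0.4, 0.1]
gripper_width: -0.001
grasp_force: 0.0
```

Emit:
arm_command --commands '[0,0,0,0,0,0,0,0,0,0,0,0,0,0]'

```text
t: 2.5
eef_pos: [0.4947, 0.0718, 0.2198]
tool_rot: [-0.001, 0.116, 0.993, -0.001]
contact_force: [0.6, -0.1, -0.2]
gripper_width: 0.003
grasp_force: 0.0
```

```bash
python3 - <<'E'
from h import *;from station import get_obs,read_camera
o=get_obs();print(o["eef_pos"],o["q"].round(2),o["contact_force"])
print(shift(o,(.496,.0705,.115)))
w=read_camera("wrist");cv2.imwrite('pics/w1.png',w["img"][:,:,::-1])
print(proj(w,(.4975,.0705,.105)),proj(w,o["eef_pos"]))
E
```

```text
[0.49468772 0.0717847  0.21982347] [-0.71  0.21  0.51  2.   -0.12  0.96  1.2 ] [ 0.64083497 -0.14859375 -0.22621524]
[-0.0018 -0.0007  0.1048]
[314.1528538  197.46335154] [314.19336932 269.38485703]
```

View pics/w1.png

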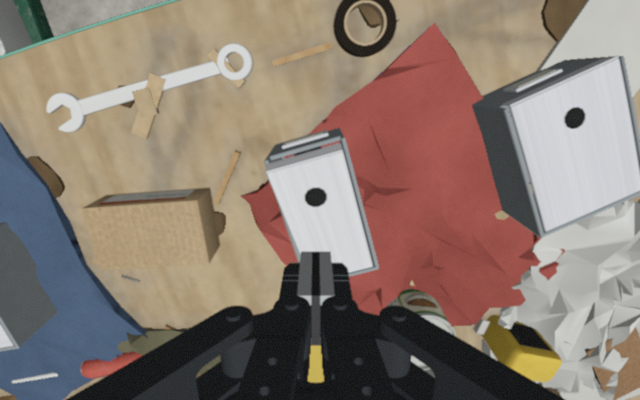

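The pad is at (316,197) and the prediction was (314,197), so I'll descend.

Emit:
arm_command --commands '[-0.001,-0.001,0.035,0,0,0,0,-0.001,-0.001,0.07,0,0,0,0,-0.001,-0.001,0.1,0,0,0,0,-0.001,-0.001,0.112,0,0,0,0,-0.001,-0.001,0.12,0,0,0,0,-0.001,-0.001,0.128,0,0,0,0,-0.001,-0.001,0.136,0,0,0,0,-0.001,-0.001,0.138,0,0,0,0]'

```text
t: 3.35
eef_pos: [0.4969, 0.0724, 0.0834]
tool_rot: [0.001, 0.114, 0.993, 0.0]
contact_force: [-2.0, 1.3, 4.3]
gripper_width: 0.0
grasp_force: 1.6
```

Emit:
arm_command --commands '[0,0,0.002,0,0,0,0,0,0,0.003,0,0,0,0,0,0,0.004,0,0,0,0,0,0,0.004,0,0,0,0]'

```text
t: 3.75
eef_pos: [0.4969, 0.0722, 0.0796]
tool_rot: [0.0, 0.115, 0.993, 0.0]
contact_force: [-0.8, 3.2, 3.3]
gripper_width: 0.0
grasp_force: 1.8
```

Emit:
arm_command --commands '[0,0,0.002,0,0,0,0,0,0,0.003,0,0,0,0,0,0,0.004,0,0,0,0,0,0,0.004,0,0,0,0]'

```text
t: 4.15
eef_pos: [0.4969, 0.0721, 0.0759]
tool_rot: [0.0, 0.115, 0.993, 0.0]
contact_force: [-2.5, 2.5, 10.5]
gripper_width: 0.005
grasp_force: 5.6
```

Emit:
arm_command --commands '[0,0,0.001,0,0,0,0,0,0,0.002,0,0,0,0,0,0,0.002,0,0,0,0]'

```text
t: 4.45
eef_pos: [0.497, 0.0722, 0.0755]
tool_rot: [0.0, 0.115, 0.993, 0.001]
contact_force: [-8.9, 2.4, 33.0]
gripper_width: -0.002
grasp_force: 16.5
```

It's on the hard stop (33 N at z = 0.0755), so I'll lift off and look.

Emit:
arm_command --commands '[0,0,-0.01,0,0,0,0,0,0,-0.03,0,0,0,0,0,0,-0.07,0,0,0,0,0,0,-0.11,0,0,0,0,0,0,-0.15,0,0,0,0,0,0,-0.15,0,0,0,0]'

```text
t: 5.05
eef_pos: [0.4994, 0.0713, 0.2278]
tool_rot: [0.004, 0.115, 0.993, 0.002]
contact_force: [0.0, 0.6, -0.6]
gripper_width: 0.001
grasp_force: 0.0
```

```bash
python3 - <<'E'
from h import *;from station import get_obs,read_camera
o=get_obs();print(o["eef_pos"],o["contact_force"])
w=read_camera("wrist")
for z,x in((.105,.4975),(.082,.4945)):print(z,proj(w,(x,.0705,z)).round(1))
u,v=proj(w,(.496,.0705,.09)).astype(int);p=pad(w,u,v,25);print(p)
print(shift(o,(.503,-.351,.225)))
cv2.imwrite('pics/w2.png',w["img"][:,:,::-1])
E
```

```text
[0.49937688 0.07133189 0.22777986] [ 0.02124205  0.59422636 -0.580655  ]
0.105 [312.4 187.3]
0.082 [311.7 176. ]
(np.float64(311.7311690034942), np.float64(173.91861648016277), np.int32(286))
[-0.1003 -0.4103  0.0018]
```

View pics/w2.png

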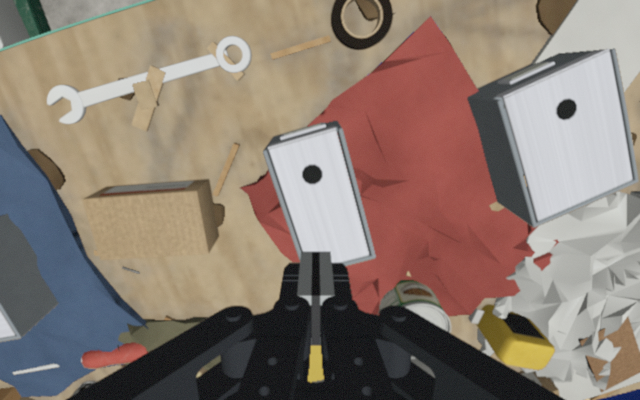

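The narrow lid is level and latched: the pad is at (312,174), where a latched lid predicts (312,176). Next is the wide box, turning the tool along with the base.

Emit:
arm_command --commands '[-0.011,-0.045,0,0,0,5,0,-0.022,-0.09,0,0,0,10,0,-0.033,-0.135,0,0,0,15,0,-0.044,-0.18,0,0,0,20,0,-0.055,-0.225,0,0,0,25,0,-0.066,-0.27,0,0,0,30,0,-0.077,-0.315,0,0,0,35,0,-0.088,-0.36,0,0,0,40,0]'

```text
t: 5.9
eef_pos: [0.4987, -0.3005, 0.2215]
tool_rot: [-0.001, 0.449, 0.893, -0.001]
contact_force: [0.4, -0.1, 0.2]
gripper_width: 0.0
grasp_force: 0.0
```

```bash
python3 - <<'E'
from h import *;from station import get_obs
o=get_obs();print(o["eef_pos"],o["q"].round(2),o["joint_vel"].round(2),o["tool_rot"].round(3))
print(shift(o,(.503,-.351,.18)))
E
```

```text
[ 0.49865833 -0.30054402  0.22152131] [-0.15  0.42  0.78  1.83 -0.34  1.03  1.4 ] [ 0.82  0.51  0.15 -0.53 -0.41  0.23  0.17] [-0.001  0.449  0.893 -0.001]
[-0.0432 -0.0265  0.0415]
```

Emit:
arm_command --commands '[-0.022,-0.014,0.02,0,0,0,0,-0.043,-0.0265,0.0415,0,0,0,0,-0.043,-0.0265,0.0415,0,0,0,0,-0.043,-0.0265,0.0415,0,0,0,0]'

```text
t: 6.3
eef_pos: [0.503, -0.3491, 0.18]
tool_rot: [-0.002, 0.448, 0.894, -0.0]
contact_force: [-0.3, -0.2, -0.8]
gripper_width: 0.002
grasp_force: 0.0
```

```bash
python3 - <<'E'
from h import *;from station import get_obs,read_camera
o=get_obs();print(o["eef_pos"],o["contact_force"])
w=read_camera("wrist");P=(.503,-.351,.082)
u,v=proj(w,P);p=pad(w,int(u),int(v),25);print(u,v,p,onz(w,*p[:2],.082))
print(shift(o,P))
E
```

```text
[ 0.5030496  -0.34909817  0.17999825] [-0.2861658  -0.24406969 -0.76052051]
313.2354645803194 203.2584189153578 (np.float64(315.0837701149425), np.float64(201.6431264367816), np.int32(402)) [ 0.5033341  -0.34919988  0.082     ]
[-0.0018 -0.0009  0.098 ]
```

Emit:
arm_command --commands '[-0.001,0,0.04,0,0,0,0,-0.001,0,0.075,0,0,0,0,-0.001,0,0.088,0,0,0,0,-0.001,0,0.094,0,0,0,0,-0.001,0,0.097,0,0,0,0,-0.001,0,0.1,0,0,0,0,-0.001,0,0.102,0,0,0,0]'

```text
t: 7.05
eef_pos: [0.5061, -0.3503, 0.0811]
tool_rot: [0.001, 0.447, 0.894, 0.0]
contact_force: [-0.9, 0.6, 4.8]
gripper_width: 0.001
grasp_force: 1.9
```

Emit:
arm_command --commands '[0,0,0.001,0,0,0,0,0,0,0.002,0,0,0,0,0,0,0.003,0,0,0,0,0,0,0.003,0,0,0,0]'

```text
t: 7.45
eef_pos: [0.506, -0.3503, 0.0772]
tool_rot: [0.001, 0.447, 0.894, -0.0]
contact_force: [1.4, -0.5, 3.3]
gripper_width: -0.001
grasp_force: 1.9
```

Emit:
arm_command --commands '[0,0,0.001,0,0,0,0,0,0,0.002,0,0,0,0,0,0,0.002,0,0,0,0]'

```text
t: 7.75
eef_pos: [0.506, -0.3504, 0.0759]
tool_rot: [0.001, 0.448, 0.894, 0.0]
contact_force: [-0.1, 1.3, 12.3]
gripper_width: -0.0
grasp_force: 6.0
```

Emit:
arm_command --commands '[0,0,0.001,0,0,0,0,0,0,0.002,0,0,0,0,0,0,0.002,0,0,0,0]'

```text
t: 8.05
eef_pos: [0.5061, -0.3505, 0.0757]
tool_rot: [0.001, 0.448, 0.894, 0.001]
contact_force: [-3.7, 4.7, 27.9]
gripper_width: 0.002
grasp_force: 13.9
```

Emit:
arm_command --commands '[0,0,-0.01,0,0,0,0,0,0,-0.03,0,0,0,0,0,0,-0.07,0,0,0,0,0,0,-0.11,0,0,0,0,0,0,-0.15,0,0,0,0,0,0,-0.15,0,0,0,0,0,0,-0.15,0,0,0,0]'

```text
t: 8.75
eef_pos: [0.505, -0.3495, 0.2228]
tool_rot: [-0.0, 0.447, 0.894, 0.0]
contact_force: [-0.3, 0.3, -0.3]
gripper_width: 0.002
grasp_force: 0.0
```

```bash
python3 - <<'E'
from h import *;from station import get_obs,read_camera
o=get_obs();print(o["eef_pos"],o["contact_force"])
w=read_camera("wrist")
for z,x in((.105,.506),(.082,.503)):print(z,proj(w,(x,-.35,z)).round(1))
u,v=proj(w,(.504,-.35,.095)).astype(int);print(pad(w,u,v,25))
s=read_camera("scene")
im=np.vstack([w["img"],cv2.resize(s["img"][130:290,200:500],(640,200))])
cv2.imwrite('pics/w3.png',im[:,:,::-1])
E
```

```text
[ 0.50498227 -0.34954296  0.22277782] [-0.30151468  0.26418967 -0.34395191]
0.105 [315.3 193.9]
0.082 [312.4 183.5]
(np.float64(315.7497943676315), np.float64(191.88735263013592), np.int32(316))
```

View pics/w3.png

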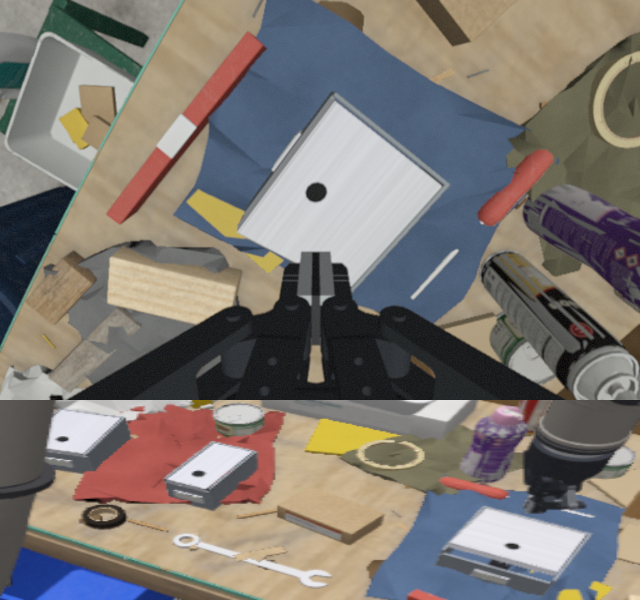

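The pictures show the wide lid ajar (front gap visible, pad at (316,192)), with the narrow and middle lids shut and the tool clear.

```bash
python3 -c "
from station import hand_in
print(hand_in())"
```

```text
the job is handed in; nothing more can be done
None
```

I handed the job in at about 9 s of robot time: the last pictures show the narrow box's lid latched shut, the wide box's lid ajar, the middle box still shut and the arm clear of everything; the hand-in returned no verdict.

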